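Load the strain viewer

ROBOT

A 6-joint arm with a two-finger parallel gripper is mounted at the origin on the work surface. World frame = base frame: x ahead of the robot, y to its left, z up, the work surface at z = 0. Lengths are in m, angles in rad, forces in N, time in s.
With the tool pointing down it reaches from about 0.25 to 0.85 m from the base axis. Payload 12.5 kg.
Tool frame: the origin (TCP) lies between the finger pads; the fingertips stand 25 mm ahead of it and the grasp point (between the pads) lies 6 mm ahead of it; z points along the fingers, y is the line along which they close (so a half turn about z gives the same grasp; the last joint's range is limited). The gripper opens to 93 mm and grips with 3 to 60 N. Pads are 15 mm wide; open, the fingers measure 128 mm over their backs; the gripper's body (75 mm by 188 mm) begins 65 mm behind the grasp point.
Start: joints at [1.068, 0.351, 1.652, -0, 1.139, -0.085], TCP at [0.223, 0.503, 0.244] pointing down, gripper open.
Joint ranges: [-2.75, 2.75], [-0.79, 2.1], [0.01, 2.65], [-1.57, 4.71], [0.07, 3.14], [-2.87, 2.87]. Speed limits (rad/s): [2.22, 2.22, 2.79, 3.14, 3.14, 3.14].

INTERFACE

Orientations are given as a unit quaternion [w, x, y, z].
In Python, from workcell import manip gives the robot as it stands. The module is installed in compiled form; this text tells all that it offers.
- The arm moves only by the tool arm_command, never from a script. Its arguments are lists of equal length, an entry for each row: "slide": the shift along the tool's x, y, z in m, a list of three; "angular": the turn, a rotation vector about the tool's x, y, z in rad, a list of three; "claw": the opening in per cent of the stroke, from 0 (shut) to 100 (fully open). A call has 1 to 20 rows; each row is the pose to reach, as a shift and turn from the pose commanded when the call began, along the tool's axes at that moment; what a row does not reach only later rows make up. A row lasts 1/12 s, in which the tool goes at most 41.7 mm and 7.16 degrees, less where a joint would pass 70% of its speed; a pose out of reach is approached as far as the arm can. A call with a gripper value outside its range is refused whole. The fingers move at their own pace and stop on an object; "newtons" is the grip in N (left out, the last holds). Time passes only in rows, so rows that repeat a pose let the fingers close. It gives the time, the measured TCP pose, the force, the opening and the grip force at its end, in the units of the state.
- manip.read_state(): the state, without advancing time (a new reading comes with each control period).
- manip.snapshot(name): name is "scene" or "top" or "wrist"; returns the picture (400x640x3 uint8, red, green, blue); there is no depth.
- manip.calibration(name): a dict with "fx", "fy", "cx", "cy" (pixels), "D" ([k1, k2, p1, p2, k3] as OpenCV has them; the pictures are not rectified), "rvec" (rotation vector, rad) and "tvec" (3), from world to camera coordinates, as OpenCV has them; the wrist camera has in their place "tool_from_camera" (4x4, takes a point from camera to tool coordinates, whose origin is the TCP and whose axes are the flange's). Camera axes: x right, y down, z forward; pixel columns grow to the right and rows downward; lengths in m; the calibration is good to about 2 mm. A picture is of the moment at which its call begins: read the wrist's pose just before it. calibration takes no time and is no camera call.
- manip.finish_job(): hands the job in; it is judged then, once.
The state is a dict: "time_s": time; "joint_positions": joint angles; "qd": joint speeds; "joint_torque": joint torques, N m; "tcp_pos": TCP position; "orientation": TCP orientation; "ft_force": force on the tool from outside, world axes, zero at the start; "moment": the same for the moment, N m; "width": opening from 0.0 (shut) to 1.0 (fully open); "gripper_force": force on a finger pad.
Only numpy, scipy, OpenCV 4.12 (cv2) and the standard library are available. Lean on these libraries where they do the work, as an engineer would, in place of code of your own. Each camera call takes 0.05 s, during which the arm holds its last target. There are 200 camera calls.

TASK

Slide the graphite carrier, with its amber glass blank lying in it, under the low head of the strain viewer until it is fully home against the red stop at the back. Then push the viewer's red lamp lever right over to its other side, and leave both like that. Keep the glass in its well and leave the other things on the bench where they are.

Things in the scene. Friction and masses are not known exactly. Their poses are not given: they have to be found in the camera images.
- viewer: Strain viewer, fixed: 120 mm deep (x), 192 wide (y), 60 high. Origin on the bench, centre of its footprint; x points inward from the open entry (edge at x = -60 mm) to the stop; z up. Two grey cheeks, 58 to 96 mm either side of the middle, carry a blue-framed head with a clear window: a passage 116 mm wide, 34 mm high, over the level bench itself (white film there, no step).
- viewer_stop (a point): Middle of the near face of the viewer's red stop bar, 8 mm above the bench. The bar is 16 mm high and crosses the back of the passage; its near face is at x = +45 mm of the viewer.
- carrier: Loose dark graphite plate, 200 mm long (x), 100 wide (y), 6 thick, about 0.35 kg, flat on the bench. Origin at the centre of its underside; +x is the nose, which goes in first. A rim 12 mm above the bench encloses a well of 80 x 80 mm, centred at x = +55 mm. A wooden fin handle stands at x = -70 mm. Home, the nose touches the stop and the handle stays outside, 65 mm before the entry edge.
- carrier_handle (a point): Middle of the wooden fin handle, 40 mm above the carrier's underside. The fin is 50 mm long along the carrier's x, 18 mm thick in y, and its top is 56 mm above the bench; pinch it across its thickness from above.
- carrier_nose (a point): Middle of the carrier's nose edge, 100 mm ahead of its origin, 6 mm up.
- carrier_well (a point): Centre of the floor of the carrier's well.
- glass: Loose round domed amber glass blank, 72 mm diameter, 20 mm high, about 0.16 kg, lying in the carrier's well with 4 mm to spare all round; its top is 26 mm above the bench, 8 mm below the viewer's head as it passes. Origin at the centre of its underside.
- switch (a joint): Lamp lever on top of the viewer, red ball of 26 mm on a 60 mm stalk. Pivot at (20, -71, 82) mm in the viewer's frame, hinge along the viewer's y. 0 rad: leaning 0.5 rad towards the entry; 1.0 rad (end stop): leaning 0.5 rad inward, towards the stop. Starts between 0 and 0.15. Light friction (about 1 N at the ball); stays where it is left.
- switch_tip (a point): Centre of the lamp lever's red ball, 60 mm from the pivot.
- rod_block: Bystander: loose wooden block, 90 x 150 x 70 mm, with glass rods standing in it up to 200 mm high; origin at the centre of its underside.
- tin: Bystander: loose metal tin of scrap glass, 100 x 130 x 35 mm; origin at the centre of its underside.
- pliers: Bystander: loose blue-handled pliers lying flat, 180 mm long, 16 mm high; origin under the pivot, jaws to +x.
- paddle: Bystander: loose graphite paddle with a wooden handle, lying flat, 230 mm long, 20 mm high; origin on its underside, in the metal neck between blade (+x) and handle.
Things that resemble listed ones, but are neither listed nor needed, are in the scene too. Of the things that look like the carrier, the middle-sized one is meant.

How it is judged:
On the way, in this order (a step that is already met when the one before it is completed fails the run):
1. the carrier is home under the head, nose at the stop, flat, with the glass in its well (x of carrier_nose in the frame of viewer above 0.037 m and y of carrier_nose in the frame of viewer between -0.02 and 0.02 m and angle between the x axis of carrier and the x axis of viewer, either way round below 0.15 rad and height (world z) of carrier below 0.006 m and horizontal distance between glass and carrier_well below 0.01 m), for 0.2 s.
2. the lamp lever is over (value of joint switch above 0.75 rad), for 0.1 s.
At the end, for the whole second after the job is handed in: The carrier lies flat and still on the bench under the viewer's head, its nose within 8 mm of the red stop, within 20 mm sideways of the middle of the passage and lined up with it within 0.15 rad; the glass lies flat in its well (within 10 mm of its centre); the lamp lever reads more than 0.75 rad (x of carrier_nose in the frame of viewer above 0.037 m and y of carrier_nose in the frame of viewer between -0.02 and 0.02 m and angle between the x axis of carrier and the x axis of viewer, either way round below 0.15 rad and angle between carrier's own z axis and vertical below 0.04 rad and height (world z) of carrier below 0.004 m and horizontal distance between glass and carrier_well below 0.01 m and angle between glass's own z axis and vertical below 0.06 rad and value of joint switch above 0.75 rad and linear speed of each of carrier, glass below 0.01 m/s); the robot touches nothing.
It fails at once if the glass leaves its well (horizontal distance between glass and carrier_well above 0.02 m).
It fails at once if a bystander is moved more than 30 mm (distance of any of rod_block, tin, pliers, paddle from where it was at the start of the episode above 0.03 m).
It also fails if it takes over 54 s, if anything falls off the work surface, if the arm or the gripper's body presses on something with over 40 N, if the wrist force passes 120 N, or if a joint passes its speed limit or range.

## Working session

There is one attempt and no reset: what is moved stays moved. The work goes in short steps, Python scripts to look and compute and a tool call to move; the robot and the scene stay as the last step left them, time stands still between calls to the robot, and variables do not carry over. Pictures are saved under pics/ and viewed, at most 10 in all, crops included, and the job is handed in when it is done.

Besides the shell and the picture viewer there is one more tool, called after "Emit:" as name(argument=value, ...) on one line, values as JSON. arm_command: Moves the arm, as the interface text tells. Its arguments: {"type":"object","properties":{"slide":{"type":"array","items":{"type":"array","items":{"type":"number"}}},"angular":{"type":"array","items":{"type":"array","items":{"type":"number"}}},"claw":{"type":"array","items":{"type":"number"}},"newtons":{"type":"number"}},"required":["slide","angular","claw"]}

```bash
mkdir -p pics
python3 - <<'E'
from workcell import manip
import cv2
for n in("scene","top"):
    cv2.imwrite(f"pics/{n}.png",manip.snapshot(n)[:,:,::-1])
    print(manip.calibration(n))
print(manip.calibration("wrist"));print(manip.read_state())
E
```

```text
{'fx': 386.77456401551564, 'fy': 386.77456401551564, 'cx': 322.6602156984341, 'cy': 200.4245307677758, 'D': array([0.01335266, 0.        , 0.        , 0.        , 0.        ]), 'rvec': array([ 2.04566542,  0.6516719 , -0.3525703 ]), 'tvec': array([-0.50699965, -0.04259252,  1.29624091])}
{'fx': 423.54310395393685, 'fy': 423.54310395393685, 'cx': 322.05843099117624, 'cy': 214.4741720249558, 'D': array([-0.11137072,  0.        ,  0.        ,  0.        ,  0.        ]), 'rvec': array([ 2.13698974, -2.1507214 ,  0.18094547]), 'tvec': array([0.07529549, 0.56262076, 1.35603926])}
{'fx': 339.0349016671627, 'fy': 339.0349016671627, 'cx': 321.32630123252267, 'cy': 198.56570446179256, 'D': array([-0.04844098,  0.        ,  0.        ,  0.        ,  0.        ]), 'tool_from_camera': array([[-6.55926365e-04, -9.71704783e-01, -2.36197767e-01,
         6.67359556e-02],
       [ 9.99999685e-01, -5.31636563e-04, -5.89897053e-04,
         9.41204913e-05],
       [ 4.47634418e-04, -2.36198079e-01,  9.71704825e-01,
        -1.40531028e-01],
       [ 0.00000000e+00,  0.00000000e+00,  0.00000000e+00,
         1.00000000e+00]])}
{'time_s': 0.1, 'joint_positions': array([ 1.06840499e+00,  3.51186819e-01,  1.65232780e+00,  6.89009833e-06,
        1.13911779e+00, -8.46032161e-02]), 'qd': array([-0.00119116,  0.00049389, -0.00112784, -0.00184415, -0.00282655,
       -0.00106101]), 'joint_torque': array([ 1.87034639e-03, -4.98030710e+01, -2.85702825e+01,  7.00989598e-02,
        2.38992297e-02, -2.93459345e-05]), 'tcp_pos': array([0.22300103, 0.50246258, 0.24316508]), 'orientation': array([-1.53396455e-04,  2.07379515e-01,  9.78260429e-01, -4.96743143e-04]), 'ft_force': array([-0.48321221, -0.06438178,  0.30932459]), 'moment': array([0.00080023, 0.01711961, 0.02970484]), 'gripper_force': 0.0, 'width': 0.9975967167188011}
```

View pics/scene.png

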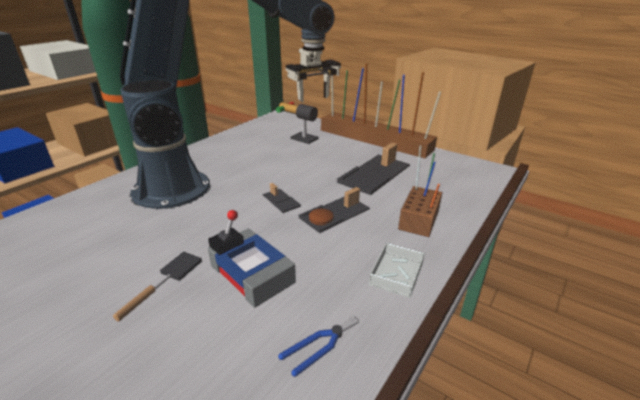

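View pics/top.png

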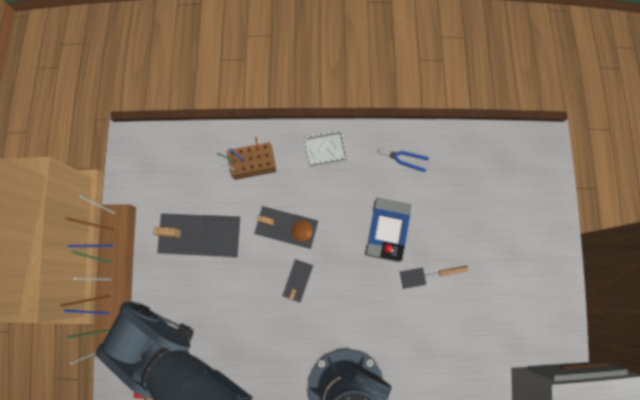

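Scene view: the viewer is at (252,265) with its red ball at (232,215). In the top view, three things look like the carrier: a large plate at (199,235), a middle-sized one with the amber glass at (287,227), and a small one at (298,281). I choose the middle one and check it in an enlarged crop.

Run:
```python
import cv2,numpy as np
a=cv2.imread("pics/top.png")[190:275,240:430]
b=cv2.imread("pics/scene.png")[175:305,200:390]
a=cv2.resize(a,None,fx=4,fy=4,interpolation=cv2.INTER_CUBIC)
cv2.imwrite("pics/topc.png",a)
cv2.imwrite("pics/scenec.png",cv2.resize(b,None,fx=4,fy=4,interpolation=cv2.INTER_CUBIC))
```

```text
(no output)
```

View pics/topc.png

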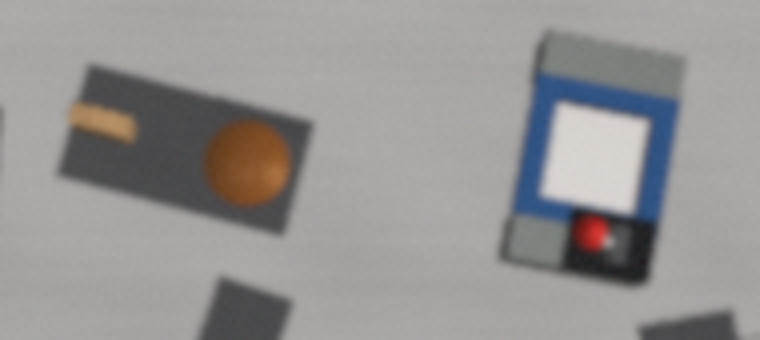

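View pics/scenec.png

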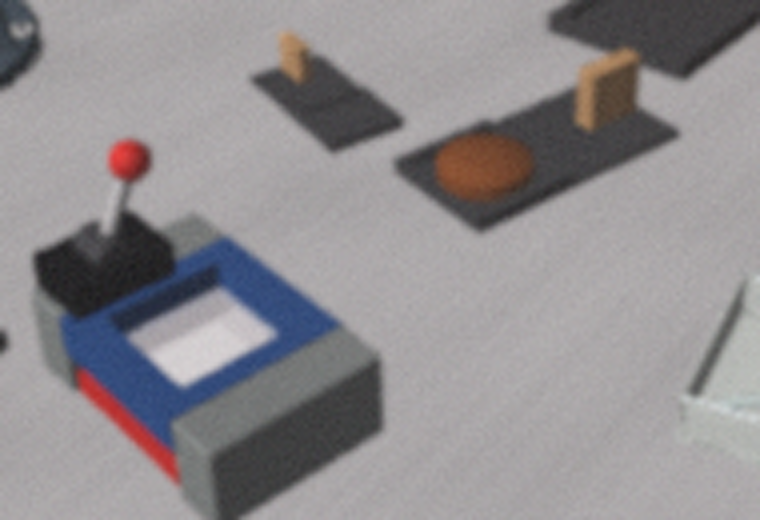

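The crops confirm the middle plate with the glass, its nose pointing right towards the viewer's entry. I'll fit the poses from both views, leaving the handle height and ball position free.

```bash
cat > h.py <<'E'
import cv2,numpy as np
from scipy.optimize import least_squares
from scipy.spatial.transform import Rotation as R
from workcell import manip
def cal(n):
    c=manip.calibration(n);K=np.array([[c['fx'],0,c['cx']],[0,c['fy'],c['cy']],[0,0,1.]])
    return c,K
def proj(n,P,st=None):
    c,K=cal(n)
    if n=='wrist':
        q=st['orientation'];T=np.eye(4);T[:3,:3]=R.from_quat([q[1],q[2],q[3],q[0]]).as_matrix();T[:3,3]=st['tcp_pos']
        M=np.linalg.inv(T@c['tool_from_camera']);rv=cv2.Rodrigues(M[:3,:3])[0];tv=M[:3,3]
    else: rv,tv=c['rvec'],c['tvec']
    return cv2.projectPoints(np.atleast_2d(np.array(P,float)),rv,tv,K,c['D'])[0][:,0]
def w(p,L):
    x,y,a=p;L=np.atleast_2d(np.array(L,float));r=L.copy()
    r[:,0]=x+np.cos(a)*L[:,0]-np.sin(a)*L[:,1];r[:,1]=y+np.sin(a)*L[:,0]+np.cos(a)*L[:,1];return r
def tri(obs,x0=(.4,.1,.05)):
    # obs: (cam,uv,state)
    f=lambda X:np.concatenate([proj(n,X,s)[0]-uv for n,uv,s in obs])
    r=least_squares(f,x0);return r.x,np.abs(r.fun).max()
E
cat > fit.py <<'E'
from h import *
t=lambda u,v:((u+.5)/4-.5+240,(v+.5)/4-.5+190)
s=lambda u,v:((u+.5)/4-.5+200,(v+.5)/4-.5+175)
C=[('top',(-.1,.05,.006),t(90,65)),('top',(.1,.05,.012),t(313,122)),('top',(.1,-.05,.012),t(285,235)),('top',(-.1,-.05,.006),t(58,175)),
('scene',(.1,-.05,.012),s(395,163)),('scene',(.1,.05,0),s(482,232)),('scene',(-.1,.05,.006),s(680,132))]
V=[('top',(-.06,.096,.06),t(548,32)),('top',(.06,.096,.06),t(686,58)),('top',(-.06,-.096,.06),t(508,262)),('scene',(-.06,.096,.06),s(383,360)),('scene',(-.06,.096,0),s(383,430)),('scene',(.06,.058,.06),s(175,425)),('scene',(-.06,.058,.06),s(340,328)),('scene',(.06,.096,0),s(222,520))]
for nm,A,x0 in(('carrier',C,(.45,.1,-1.7)),('viewer',V,(.45,-.15,-1.7))):
    f=lambda p:np.concatenate([proj(n,w(p,L))[0]-uv for n,L,uv in A])
    r=least_squares(f,x0,loss='soft_l1');print(nm,r.x.round(4),'\n',f(r.x).reshape(-1,2).round(1).tolist())
    if nm=='carrier':print('handle',w(r.x,(-.07,0,.04)),'nose',w(r.x,(.1,0,0)))
    else:
        print('stop',w(r.x,(.045,0,0)))
        for q in(0,.15,1): print('ball@',q,w(r.x,(.02-.06*np.sin(.5-q),-.071,.082+.06*np.cos(.5-q))))
print('ball',tri([('top',t(592,233),None),('scene',s(130,160),None)]))
# fin top corner: far-rear / near-front
print('fin rear-end top mid',tri([('top',t(72,114),None),('scene',s(622,55),None)]))
E
python3 fit.py
```

```text
carrier [ 0.5281  0.1929 -1.8298] 
 [[-0.4, -0.6], [0.6, -0.6], [0.1, -0.2], [-0.3, 0.1], [-0.2, -1.2], [-0.4, 0.4], [-0.1, -0.9]]
handle [[0.54607742 0.26059004 0.04      ]] nose [[0.50253855 0.09625998 0.        ]]
viewer [ 0.5124 -0.1487 -1.7552] 
 [[-0.4, -0.6], [0.7, -0.7], [0.3, -0.7], [-0.1, -2.0], [0.7, -0.3], [-1.4, -1.2], [0.1, -1.8], [-0.4, 4.1]]
stop [[ 0.50415778 -0.19296179  0.        ]]
ball@ 0 [[ 0.44421757 -0.12709144  0.13465495]]
ball@ 0.15 [[ 0.44271584 -0.13514427  0.13836236]]
ball@ 1 [[ 0.43367074 -0.1836475   0.13465495]]
ball (array([ 0.44418105, -0.12705206,  0.13537831]), np.float64(0.14808386317292843))
fin rear-end top mid (array([0.54808015, 0.28160249, 0.05161842]), np.float64(0.9783728367726781))
```

The carrier, viewer and ball fits agree with the text to about 2 mm. I'll hover over the handle and look from there.

```bash
cat >> h.py <<'E'
def plan(targets):
    s=manip.read_state();q=s['orientation'];M=R.from_quat([q[1],q[2],q[3],q[0]])
    print('now',s['tcp_pos'].round(4),'yawY',np.arctan2(*M.as_matrix()[[1,0],1]).round(4))
    for x,y,z,yaw in targets:
        c,sn=np.cos(yaw),np.sin(yaw);G=np.array([[-sn,c,0],[c,sn,0],[0,0,-1]]).T  # cols x,y,z
        G=np.column_stack([[-sn,c,0],[c,sn,0],[0,0,-1]]); 
        if np.linalg.det(G)<0:G[:,0]*=-1
        print((x,y,z,yaw),'slide',M.inv().apply(np.array([x,y,z])-s['tcp_pos']).round(4),'ang',(M.inv()*R.from_matrix(G)).as_rotvec().round(4))
E
python3 -c "
from h import *
plan([(.546,.2605,.16,-.259)])"
```

```text
now [0.223  0.5025 0.2432] yawY 1.153
(0.546, 0.2605, 0.16, -0.259) slide [-0.3934 -0.09    0.0832] ang [-9.000e-04  7.000e-04  1.412e+00]
```

Emit:
arm_command(slide=[[-0.3934, -0.09, 0.083], [-0.3934, -0.09, 0.083], [-0.3934, -0.09, 0.083], [-0.3934, -0.09, 0.083], [-0.3934, -0.09, 0.083], [-0.3934, -0.09, 0.083], [-0.3934, -0.09, 0.083], [-0.3934, -0.09, 0.083], [-0.3934, -0.09, 0.083], [-0.3934, -0.09, 0.083], [-0.3934, -0.09, 0.083], [-0.3934, -0.09, 0.083], [-0.3934, -0.09, 0.083], [-0.3934, -0.09, 0.083], [-0.3934, -0.09, 0.083], [-0.3934, -0.09, 0.083]], angular=[[0, 0, 1.412], [0, 0, 1.412], [0, 0, 1.412], [0, 0, 1.412], [0, 0, 1.412], [0, 0, 1.412], [0, 0, 1.412], [0, 0, 1.412], [0, 0, 1.412], [0, 0, 1.412], [0, 0, 1.412], [0, 0, 1.412], [0, 0, 1.412], [0, 0, 1.412], [0, 0, 1.412], [0, 0, 1.412]], claw=[70, 70, 70, 70, 70, 70, 70, 70, 70, 70, 70, 70, 70, 70, 70, 70])

```text
time_s: 1.43
tcp_pos: [0.5459, 0.2612, 0.1607]
orientation: [-0.0, 0.792, 0.611, 0.0]
ft_force: [-0.6, -0.7, 0.8]
width: 0.704
gripper_force: 0.0
```

Run:
```python
from h import *
import pickle
s=manip.read_state();im=manip.snapshot('wrist');pickle.dump(s,open('w1.pkl','wb'))
cv2.imwrite('pics/w1.png',im[:,:,::-1]);print(s['time_s'])
plan([(.546,.2605,.043,-.259)])
p=(.5281,.1929,-1.8298)
print(proj('wrist',w(p,[(-.095,.009,.056),(-.095,-.009,.056),(-.045,.009,.056),(-.045,-.009,.056),(.055,0,.026)]),s).round(0))
```

```text
1.4333
now [0.546  0.2611 0.1608] yawY -0.2574
(0.546, 0.2605, 0.043, -0.259) slide [-0.0006  0.0002  0.1178] ang [ 0.0001 -0.0001  0.0016]
[[336. 174.]
 [312. 174.]
 [336. 238.]
 [312. 238.]
 [323. 328.]]
```

View pics/w1.png

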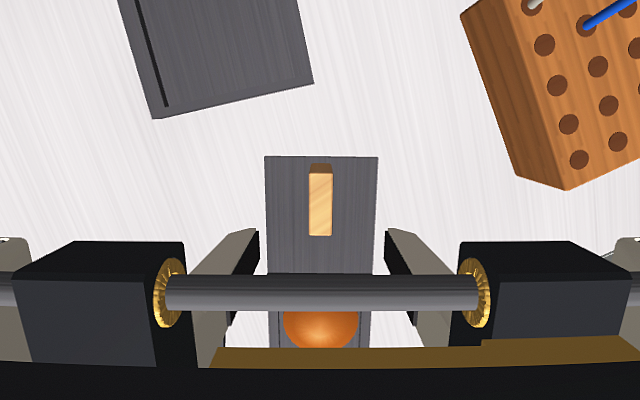

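The fin top sits at columns 309–333, rows 173–236, about 3 px (2 mm) to tool −y of the prediction and well aligned in yaw. Now I descend and grip.

Emit:
arm_command(slide=[[0, -0.001, 0.03], [0, -0.001, 0.06], [0, -0.001, 0.09], [0, -0.001, 0.11], [0, -0.001, 0.117], [0, -0.001, 0.117], [0, -0.001, 0.117], [0, -0.001, 0.117], [0, -0.001, 0.117], [0, -0.001, 0.117], [0, -0.001, 0.117], [0, -0.001, 0.117], [0, -0.001, 0.117]], angular=[[0, 0, 0], [0, 0, 0], [0, 0, 0], [0, 0, 0], [0, 0, 0], [0, 0, 0], [0, 0, 0], [0, 0, 0], [0, 0, 0], [0, 0, 0], [0, 0, 0], [0, 0, 0], [0, 0, 0]], claw=[70, 70, 70, 70, 70, 15, 10, 5, 5, 5, 5, 5, 5], newtons=20)

```text
time_s: 2.57
tcp_pos: [0.5453, 0.2611, 0.0439]
orientation: [0.0, 0.793, 0.61, 0.0]
ft_force: [0.7, -0.1, 4.2]
width: 0.194
gripper_force: 20.0
```

Run:
```python
from h import *
V=(.5124,-.1487,-1.7552);a=-.1844
def handle(xn): # handle world for nose at viewer x
    return w(V,(xn-.17,0,0))[0]
T=[]
for xn in(-.09,.03,.045): x,y,_=handle(xn);T.append((x,y,.0435,a))
plan(T);s=manip.read_state();print(s['width']*.093,s['ft_force'])
```

```text
now [0.5453 0.2611 0.0439] yawY -0.2591
(np.float64(0.5600736909044872), np.float64(0.1068918997064332), 0.0435, -0.1844) slide [-0.1453  0.0538  0.0004] ang [ 0.0002 -0.0002 -0.0747]
(np.float64(0.53807044894857), np.float64(-0.011073592465766724), 0.0435, -0.1844) slide [-0.2649  0.0628  0.0004] ang [ 0.0002 -0.0002 -0.0747]
(np.float64(0.5353200437040804), np.float64(-0.02581927898729172), 0.0435, -0.1844) slide [-0.2799  0.0639  0.0004] ang [ 0.0002 -0.0002 -0.0747]
0.018051873097226265 [ 0.70860202 -0.08715889  4.15407862]
```

Gripped: 18 mm between the pads. Slide to just before the entry, lined up.

Emit:
arm_command(slide=[[-0.003, 0.001, 0], [-0.009, 0.003, 0], [-0.018, 0.007, 0], [-0.027, 0.01, 0], [-0.036, 0.013, 0], [-0.045, 0.017, 0], [-0.054, 0.02, 0], [-0.063, 0.023, 0], [-0.072, 0.027, 0], [-0.081, 0.03, 0], [-0.09, 0.033, 0], [-0.099, 0.037, 0], [-0.108, 0.04, 0], [-0.117, 0.043, 0], [-0.126, 0.047, 0], [-0.135, 0.05, 0], [-0.142, 0.0525, 0], [-0.145, 0.0538, 0], [-0.1453, 0.0538, 0], [-0.1453, 0.0538, 0]], angular=[[0, 0, -0.002], [0, 0, -0.005], [0, 0, -0.009], [0, 0, -0.014], [0, 0, -0.018], [0, 0, -0.023], [0, 0, -0.028], [0, 0, -0.032], [0, 0, -0.037], [0, 0, -0.042], [0, 0, -0.046], [0, 0, -0.051], [0, 0, -0.056], [0, 0, -0.06], [0, 0, -0.065], [0, 0, -0.07], [0, 0, -0.073], [0, 0, -0.075], [0, 0, -0.075], [0, 0, -0.075]], claw=[5, 5, 5, 5, 5, 5, 5, 5, 5, 5, 5, 5, 5, 5, 5, 5, 5, 5, 5, 5])

```text
time_s: 4.23
tcp_pos: [0.5602, 0.1059, 0.0439]
orientation: [0.0, 0.769, 0.639, -0.0]
ft_force: [0.1, -4.9, 5.7]
width: 0.191
gripper_force: 20.0
```

Run:
```python
from h import *
s=manip.read_state()
a=manip.snapshot('top')[180:280,280:440,::-1];b=manip.snapshot('scene')[195:305,200:370,::-1]
b=cv2.resize(b[:100,:160],None,fx=3.7,fy=3.7,interpolation=cv2.INTER_CUBIC)
a=cv2.resize(a,None,fx=5,fy=5,interpolation=cv2.INTER_CUBIC)
cv2.imwrite('pics/a2.png',a);cv2.imwrite('pics/b2.png',b)
print(s['ft_force'])
plan([])
```

```text
[ 0.08145539 -4.92131328  5.69558283]
now [0.5602 0.1059 0.0439] yawY -0.184
```

View pics/a2.png

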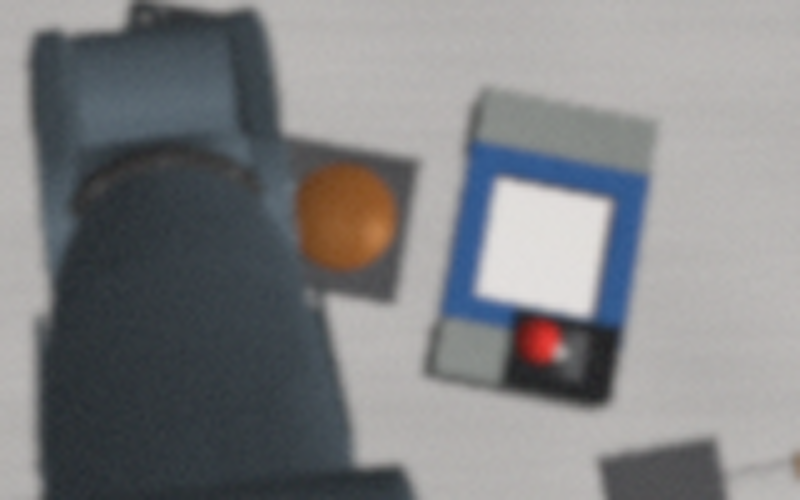

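Top view: the nose edge runs from (419,158) to (394,301). The viewer's blue head, on the entry side, runs from about (472,142) to (440,318). Next I compute the lateral and yaw offsets.

Run:
```python
from h import *
t=lambda u,v:np.array(((u+.5)/5-.5+280,(v+.5)/5-.5+180))
def back(uv,z): 
    r=least_squares(lambda X:proj('top',(X[0],X[1],z))[0]-uv,(.5,0));return r.x
V0=np.array((.5124,-.1487,-1.7552))
V=[((-.06,.096,.06),t(488,88)),((.06,.096,.06),t(657,122)),((-.06,.058,.06),t(474,142)),((.06,.058,.06),t(648,174)),((-.06,-.058,.06),t(441,318))]
f=lambda p:np.concatenate([proj('top',w(p,L))[0]-uv for L,uv in V])
r=least_squares(f,V0);print(r.x.round(4),f(r.x).reshape(-1,2).round(1).tolist())
n=[back(t(419,158),.012),back(t(394,301),.012)];m=(n[0]+n[1])/2;d=n[0]-n[1]
print(n,np.linalg.norm(d),'yaw',np.arctan2(d[1],d[0])-np.pi/2)
for v in(V0,r.x):
    c,s=np.cos(v[2]),np.sin(v[2]);e=m-v[:2];print('nose in viewer',c*e[0]+s*e[1],-s*e[0]+c*e[1])
x=w(V0,(-.17-.09,0,0));print(x)
```

```text
[ 0.512  -0.1467 -1.7685] [[-1.2, -0.2], [0.6, -0.1], [-0.3, 0.1], [0.6, 0.6], [0.2, -0.5]]
[array([ 0.57868428, -0.06906534]), array([ 0.48142128, -0.05008094])] 0.09909843274621576 yaw -1.7635590133443266
nose in viewer -0.09085259936208966 0.0010111592015935658
nose in viewer -0.08898804913320253 0.0005603191972634522
[[0.56007369 0.1068919  0.        ]]
```

Lateral error is about 1 mm and yaw is within 0.01 rad. Insert 120 mm straight along tool −x.

Emit:
arm_command(slide=[[-0.003, 0, 0], [-0.009, 0, 0], [-0.016, 0, 0], [-0.023, 0, 0], [-0.03, 0, 0], [-0.037, 0, 0], [-0.044, 0, 0], [-0.051, 0, 0], [-0.058, 0, 0], [-0.065, 0, 0], [-0.072, 0, 0], [-0.079, 0, 0], [-0.086, 0, 0], [-0.093, 0, 0], [-0.1, 0, 0], [-0.107, 0, 0], [-0.113, 0, 0], [-0.118, 0, 0], [-0.12, 0, 0], [-0.12, 0, 0]], angular=[[0, 0, 0], [0, 0, 0], [0, 0, 0], [0, 0, 0], [0, 0, 0], [0, 0, 0], [0, 0, 0], [0, 0, 0], [0, 0, 0], [0, 0, 0], [0, 0, 0], [0, 0, 0], [0, 0, 0], [0, 0, 0], [0, 0, 0], [0, 0, 0], [0, 0, 0], [0, 0, 0], [0, 0, 0], [0, 0, 0]], claw=[5, 5, 5, 5, 5, 5, 5, 5, 5, 5, 5, 5, 5, 5, 5, 5, 5, 5, 5, 5])

```text
time_s: 6.0
tcp_pos: [0.5381, -0.0115, 0.0439]
orientation: [0.0, 0.769, 0.639, 0.0]
ft_force: [0.5, -0.1, 6.4]
width: 0.191
gripper_force: 20.0
```

Emit:
arm_command(slide=[[-0.002, 0, 0], [-0.004, 0, 0], [-0.006, 0, 0], [-0.008, 0, 0], [-0.01, 0, 0], [-0.012, 0, 0], [-0.013, 0, 0], [-0.013, 0, 0]], angular=[[0, 0, 0], [0, 0, 0], [0, 0, 0], [0, 0, 0], [0, 0, 0], [0, 0, 0], [0, 0, 0], [0, 0, 0]], claw=[5, 5, 5, 5, 5, 5, 5, 5])

```text
time_s: 6.67
tcp_pos: [0.536, -0.0236, 0.0439]
orientation: [0.0, 0.769, 0.639, 0.001]
ft_force: [2.9, 7.6, 4.9]
width: 0.192
gripper_force: 20.0
```

Emit:
arm_command(slide=[[-0.001, 0, 0], [-0.002, 0, 0], [-0.002, 0, 0]], angular=[[0, 0, 0], [0, 0, 0], [0, 0, 0]], claw=[5, 5, 5])

```text
time_s: 6.92
tcp_pos: [0.5369, -0.0244, 0.0442]
orientation: [0.001, 0.769, 0.639, 0.002]
ft_force: [8.8, 19.5, 2.8]
width: 0.191
gripper_force: 20.0
```

Firm contact with the stop. Relax the push, release and rise.

Emit:
arm_command(slide=[[0.0015, 0, 0], [0.0015, 0, 0], [0.0015, 0, 0], [0.0015, 0, 0], [0.0015, 0, 0], [0.0015, 0, 0], [0.0015, 0, -0.01], [0.0015, 0, -0.03], [0.0015, 0, -0.06], [0.0015, 0, -0.1], [0.0015, 0, -0.13], [0.0015, 0, -0.15], [0.0015, 0, -0.15], [0.0015, 0, -0.15]], angular=[[0, 0, 0], [0, 0, 0], [0, 0, 0], [0, 0, 0], [0, 0, 0], [0, 0, 0], [0, 0, 0], [0, 0, 0], [0, 0, 0], [0, 0, 0], [0, 0, 0], [0, 0, 0], [0, 0, 0], [0, 0, 0]], claw=[5, 5, 30, 50, 50, 50, 50, 50, 50, 50, 50, 50, 50, 50])

```text
time_s: 8.08
tcp_pos: [0.5357, -0.0245, 0.1948]
orientation: [0.001, 0.769, 0.639, 0.001]
ft_force: [-0.3, -1.0, -0.5]
width: 0.5
gripper_force: 0.0
```

Run:
```python
from h import *
import pickle
s=manip.read_state();pickle.dump(s,open('w3.pkl','wb'))
W=manip.snapshot('wrist')[:,:,::-1]
b=manip.snapshot('scene')[195:305,190:350,::-1]
b=cv2.resize(b,(640,440),interpolation=cv2.INTER_CUBIC)
c=np.vstack([cv2.resize(W,(480,300)),b[20:318,80:560]])
cv2.imwrite('pics/c3.png',c);cv2.imwrite('pics/w3.png',W)
V=(.5124,-.1487,-1.7552);x=w(V,[(-.125,0,.056),(-.06,.096,.06)])
print(proj('wrist',x,s)*.75,s['ft_force'])
a=-.1844
T=[]
for xv,z in((-.075,.195),(-.075,.13),(.06,.13)):
    p=w(V,(xv,-.071,z))[0];T.append((*p.round(4),a))
plan(T)
```

```text
[[242.13565557 147.86307811]
 [323.18553446 201.98844499]] [-0.3276333  -1.0141505  -0.51853071]
now [ 0.5349 -0.0244  0.1928] yawY -0.1841
(np.float64(0.4564), np.float64(-0.062), np.float64(0.195), -0.1844) slide [-0.0513 -0.0703 -0.002 ] ang [-0.0016  0.0002  0.0003]
(np.float64(0.4564), np.float64(-0.062), np.float64(0.13), -0.1844) slide [-0.0513 -0.0702  0.063 ] ang [-0.0016  0.0002  0.0003]
(np.float64(0.4316), np.float64(-0.1947), np.float64(0.13), -0.1844) slide [-0.1863 -0.0703  0.063 ] ang [-0.0016  0.0002  0.0003]
```

View pics/c3.png

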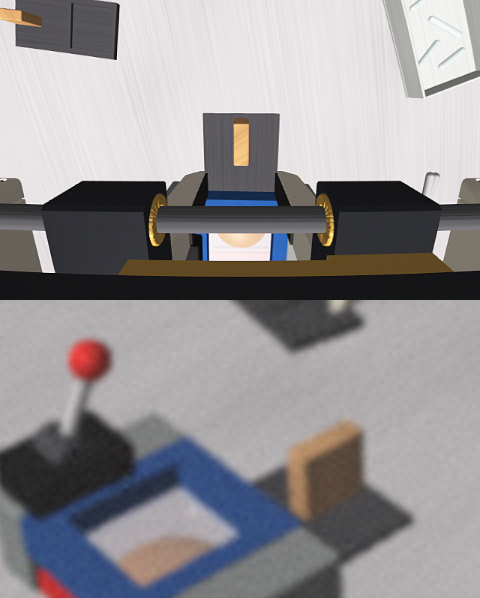

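The scene half shows the carrier in the passage with the glass under the window. In the wrist half, the fin top spans rows 122–166 and the bright blue head starts near row 200. I'll check these edges in the full-size picture numerically.

```bash
python3 - <<'E'
import cv2
W=cv2.imread('pics/w3.png')
for u in(286,322,352):
    print(u,[(r,*W[r,u].tolist()) for r in range(150,275,3 if u!=322 else 3)] if u!=352 else '')
E
python3 - <<'E'
import sys;sys.path.insert(0,'.')
from h import *
import pickle
s=pickle.load(open('w3.pkl','rb'));V=(.5124,-.1487,-1.7552)
L=[(-.15,0,.056),(-.1,0,.056),(-.06,0,.06),(-.06,0,.034),(-.155,0,.006)]
print(proj('wrist',w(V,L),s).round(1))
E
```

```text
286 [(150, 249, 249, 252), (153, 98, 91, 93), (156, 100, 93, 94), (159, 97, 91, 94), (162, 96, 90, 94), (165, 97, 92, 95), (168, 97, 92, 96), (171, 99, 93, 97), (174, 99, 94, 97), (177, 98, 94, 95), (180, 95, 91, 92), (183, 96, 92, 94), (186, 96, 92, 94), (189, 95, 90, 93), (192, 96, 91, 94), (195, 94, 90, 92), (198, 94, 90, 92), (201, 94, 89, 91), (204, 96, 91, 92), (207, 95, 89, 91), (210, 96, 89, 91), (213, 96, 89, 92), (216, 95, 88, 93), (219, 95, 90, 93), (222, 96, 91, 93), (225, 97, 93, 94), (228, 94, 92, 94), (231, 97, 93, 95), (234, 97, 92, 95), (237, 96, 92, 93), (240, 97, 93, 94), (243, 100, 94, 97), (246, 99, 92, 96), (249, 98, 93, 95), (252, 100, 96, 99), (255, 67, 34, 12), (258, 74, 43, 22), (261, 72, 40, 21), (264, 67, 37, 17), (267, 201, 112, 52), (270, 195, 108, 51), (273, 201, 113, 52)]
322 [(150, 255, 254, 255), (153, 102, 94, 97), (156, 108, 96, 93), (159, 50, 77, 106), (162, 51, 77, 106), (165, 100, 151, 207), (168, 127, 191, 238), (171, 122, 183, 233), (174, 123, 186, 234), (177, 114, 174, 228), (180, 123, 186, 234), (183, 122, 184, 234), (186, 133, 198, 242), (189, 130, 195, 240), (192, 125, 189, 237), (195, 132, 198, 241), (198, 133, 199, 242), (201, 136, 204, 244), (204, 135, 200, 243), (207, 133, 199, 241), (210, 129, 193, 238), (213, 135, 203, 244), (216, 135, 202, 244), (219, 127, 193, 242), (222, 96, 85, 86), (225, 96, 92, 93), (228, 95, 92, 94), (231, 95, 91, 93), (234, 96, 92, 94), (237, 97, 93, 95), (240, 97, 93, 95), (243, 99, 93, 95), (246, 99, 95, 95), (249, 99, 94, 96), (252, 99, 95, 99), (255, 77, 50, 31), (258, 72, 40, 19), (261, 72, 41, 20), (264, 71, 39, 19), (267, 211, 117, 55), (270, 192, 106, 52), (273, 200, 109, 53)]
352 
[[322.9 167.9]
 [322.8 225.3]
 [322.8 269.8]
 [322.7 257.9]
 [322.5 155.1]]
```

The fin-to-head offset matches the home position within 1 mm, so the carrier is home. Now the lever: I close the fingers and come in on the entry side of the ball at viewer y = −71.

Emit:
arm_command(slide=[[-0.01, -0.02, 0], [-0.03, -0.045, 0], [-0.05, -0.06, 0], [-0.065, -0.07, 0], [-0.071, -0.07, 0], [-0.071, -0.07, 0.01], [-0.071, -0.07, 0.03], [-0.071, -0.07, 0.045], [-0.071, -0.07, 0.053], [-0.071, -0.07, 0.053], [-0.071, -0.07, 0.053]], angular=[[0, 0, 0], [0, 0, 0], [0, 0, 0], [0, 0, 0], [0, 0, 0], [0, 0, 0], [0, 0, 0], [0, 0, 0], [0, 0, 0], [0, 0, 0], [0, 0, 0]], claw=[0, 0, 0, 0, 0, 0, 0, 0, 0, 0, 0])

```text
time_s: 9.1
tcp_pos: [0.454, -0.081, 0.1402]
orientation: [-0.001, 0.769, 0.639, -0.0]
ft_force: [-0.2, 0.3, 1.1]
width: 0.006
gripper_force: 0.0
```

Emit:
arm_command(slide=[[-0.005, 0, 0], [-0.01, 0, 0], [-0.015, 0, 0], [-0.02, 0, 0], [-0.025, 0, 0], [-0.03, 0, 0], [-0.035, 0, 0], [-0.04, 0, 0], [-0.045, 0, 0], [-0.05, 0, 0], [-0.055, 0, 0], [-0.06, 0, 0], [-0.065, 0, 0], [-0.07, 0, 0], [-0.072, 0, 0], [-0.072, 0, 0]], angular=[[0, 0, 0], [0, 0, 0], [0, 0, 0], [0, 0, 0], [0, 0, 0], [0, 0, 0], [0, 0, 0], [0, 0, 0], [0, 0, 0], [0, 0, 0], [0, 0, 0], [0, 0, 0], [0, 0, 0], [0, 0, 0], [0, 0, 0], [0, 0, 0]], claw=[0, 0, 0, 0, 0, 0, 0, 0, 0, 0, 0, 0, 0, 0, 0, 0])

```text
time_s: 10.43
tcp_pos: [0.4405, -0.1526, 0.1405]
orientation: [-0.0, 0.769, 0.639, -0.0]
ft_force: [-0.5, -0.0, -0.6]
width: 0.005
gripper_force: 0.1
```

Emit:
arm_command(slide=[[-0.003, 0, 0], [-0.006, 0, 0], [-0.009, 0, 0], [-0.01, 0, 0], [-0.01, 0, 0]], angular=[[0, 0, 0], [0, 0, 0], [0, 0, 0], [0, 0, 0], [0, 0, 0]], claw=[0, 0, 0, 0, 0])

```text
time_s: 10.85
tcp_pos: [0.439, -0.1583, 0.1403]
orientation: [-0.003, 0.77, 0.638, 0.003]
ft_force: [10.1, 34.0, 2.1]
width: 0.004
gripper_force: 15.9
```

At the end stop (34 N). I'll back off and rise.

Emit:
arm_command(slide=[[0.01, 0, 0], [0.03, 0, 0], [0.06, 0, 0], [0.09, 0, -0.01], [0.1, 0, -0.04], [0.1, 0, -0.08], [0.1, 0, -0.1], [0.1, 0, -0.1]], angular=[[0, 0, 0], [0, 0, 0], [0, 0, 0], [0, 0, 0], [0, 0, 0], [0, 0, 0], [0, 0, 0], [0, 0, 0]], claw=[0, 0, 0, 0, 0, 0, 0, 0])

```text
time_s: 11.52
tcp_pos: [0.459, -0.064, 0.2449]
orientation: [0.003, 0.769, 0.64, 0.002]
ft_force: [-0.3, 0.3, -0.1]
width: 0.001
gripper_force: 0.0
```

Run:
```python
from h import *
b=manip.snapshot('scene')[150:350,150:350,::-1]
b=cv2.resize(b,(600,600),interpolation=cv2.INTER_CUBIC)
cv2.imwrite('pics/e.png',b)
V=(.5124,-.1487,-1.7552)
for q in(0,.75,1):print(q,(proj('scene',w(V,(.02-.06*np.sin(.5-q),-.071,.082+.06*np.cos(.5-q))))-150)*3)
print(manip.read_state()['ft_force'])
```

```text
0 [[246.05176748 194.67494439]]
0.75 [[196.5922287  210.71002129]]
1 [[181.49391835 223.82016518]]
[-0.70950019 -0.13737647 -0.86062428]
```

View pics/e.png

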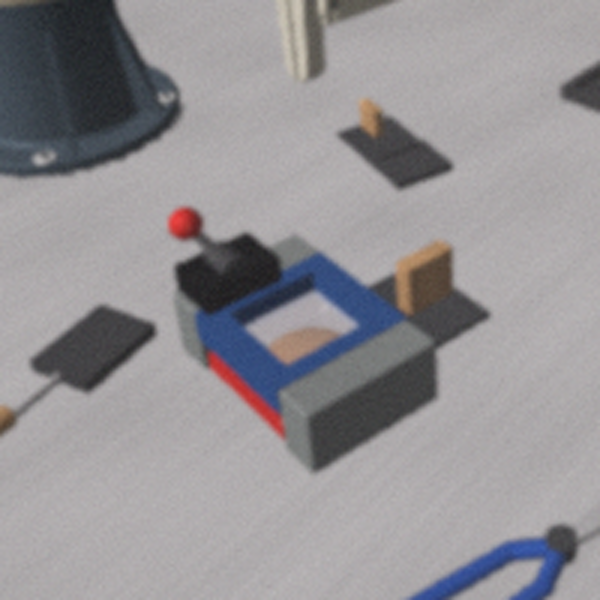

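The ball is at (184,223), which matches the 1.0 rad prediction (181,224). The carrier is home with the glass under the window, and nothing touches the gripper. Handing in.

```bash
python3 -c "
from workcell import manip
print(manip.finish_job())"
```

```text
the job is handed in; nothing more can be done
None
```

The job is handed in: the carrier is home against the red stop to within about 1 mm, with its glass in the well, and the lamp lever is over at its end stop. I saw no bystander disturbed, but the hand-in returned no verdict.

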